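# Hold the wire feeder's cover open

### The arm

A 7-joint arm with a two-finger parallel gripper is mounted at the origin on the work surface. World frame = base frame: x ahead of the robot, y to its left, z up, the work surface at z = 0. Lengths are in m, angles in rad, forces in N, time in s.
With the tool pointing down it reaches from about 0.4 to 0.85 m from the base axis. Payload 6.9 kg.
Tool frame: the origin (TCP) lies midway between the tips of the shut fingers; the grasp point (between the pads) lies ctrl.grip_point_offset behind it (ctrl.grip_point_offset is the distance from the TCP to the grasp point, in m); z points along the fingers, y is the line along which they close (so a half turn about z gives the same grasp; the last joint's range is limited). The gripper opens to 85 mm and grips with 20 to 120 N. Pads are 22 mm wide; open, the fingers measure 114 mm over their backs; the gripper's body (76 mm by 85 mm) begins 54 mm behind the grasp point. The pads swing forward as they close: fully open they stand 13 mm farther back than shut.
Start: joints at [-1.157, 0.507, -0.238, 1.5, 0.126, 1.149, -0.155], TCP at [0.19, 0.595, 0.211] pointing down, gripper open.
Joint ranges: [-3.08, 3.08], [-0.24, 2.05], [-1.43, 1.35], [0, 2.5], [-1.52, 4.66], [0.17, 1.96], [-2.89, 2.89]. Speed limits (rad/s): [2.39, 2.39, 3.14, 3.14, 3.14, 3.14, 3.14].

### API

Orientations are given as a unit quaternion [x, y, z, w].
In Python, from cell import ctrl gives the robot as it stands. Calls block until the motion is done:
- ctrl.reach(position, orientation): joint-space move of the TCP to a pose.
- ctrl.move_linear(position, ori=None, max_speed=0.15, force_limit=None): straight line of the TCP; ori=None keeps the orientation; max_speed is the mean speed in m/s. With force_limit (N) it stops when the force on the tool has changed by that much, and returns True; else False.
- ctrl.move_joints(angles): joint-space move.
- ctrl.set_gripper(opening, f_grip=None): opening from 0.0 (shut) to 1.0 (fully open); f_grip is the grip in N (None keeps the last); returns when the fingers have stopped.
- ctrl.wait(seconds).
- ctrl.ik(position, orientation): joint angles nearest the present ones, or None.
- ctrl.capture(name): name is "scene" or "top" or "wrist"; returns (picture, depth): 420x560x3 uint8, red, green, blue; 420x560 float32, m along the optical axis (not along the pixel's ray), 0 where there is no reading.
- ctrl.camera_params(name): a dict with "fx", "fy", "cx", "cy" (pixels), "extrinsics" (4x4, takes a point from world to camera coordinates). Camera axes: x right, y down, z forward; pixel columns grow to the right and rows downward; lengths in m; the calibration is good to about 2 mm. A picture is of the moment at which its call begins: read the wrist's pose just before it. camera_params takes no time and is no camera call; for the wrist camera it gives the pose at the moment of the call.
A pose or a line that the arm cannot do raises ctrl.Unreachable and nothing moves.
- ctrl.finish_job(): hands the job in; it is judged then, once.
Readings, each from a call of its own:
- ctrl.get_time_s(): time.
- ctrl.get_joints(): joint angles.
- ctrl.get_joint_velocities(): joint speeds.
- ctrl.get_joint_efforts(): joint torques, N m.
- ctrl.get_tool_pos(): TCP position.
- ctrl.get_orientation(): TCP orientation.
- ctrl.get_contact_force(): force on the tool from outside, world axes, zero at the start.
- ctrl.get_torque(): the same for the moment, N m.
- ctrl.get_gripper_width(): opening from 0.0 (shut) to 1.0 (fully open).
- ctrl.get_grip_force(): force on a finger pad.
Only numpy, scipy, OpenCV 4.12 (cv2) and the standard library are available. Lean on these libraries where they do the work, as an engineer would, in place of code of your own. Each camera call takes 0.05 s, during which the arm holds its last target. There are 200 camera calls.

### The job

Open the wire feeder's cover by its bow handle and hold it up for the worker across the bench, who will change the spool: at least half way up (45 degrees or more), finishing still holding it there by the handle, because it drops shut if let go. Its quarter-turn catch may or may not be set and nothing outside shows which, so tug the handle lightly to find out; if the cover is caught, do not wrench it but free the catch with a quarter turn of the round knob. Leave the spare spool, the flux bottle and the screwdriver where they are.

Things in the scene. Friction and masses are not known exactly. Their poses are not given: they have to be found in the camera images.
- feeder: The wire feeder: fixed grey sheet-steel case, 240 x 240 mm, rim 112 mm high. Origin: centre of its underside, on the bench. x points from the rear (hinge side, towards the robot) to the front (operator's side), z up. The closed cover's flat top is 116.5 mm above the bench. A gear motor sticks out to y = -180 mm on the right (-y) side, up to 76 mm high. A wire spool sits inside.
- cover (a joint): Opening angle (rad) of the feeder's grey sheet-steel lid, 247 x 249 mm, hinged at the rear top edge of the case: 0 closed, grows as the front edge rises, stop at 1.31. With its fittings it weighs 0.45 to 0.85 kg and falls shut from any angle. With the catch set it still lifts 2 to 4 mm at the handle, then stops hard.
- cover_hinge (a point): Point on the hinge axis, at the middle of the rear top edge: feeder frame (-122.5, 0, 114.5) mm. The hinge axis lies along the feeder's y. The point's frame turns with the cover; closed, it is parallel to the feeder's.
- pull: The bow handle on the cover: round steel bar 10 mm thick, 90 mm long overall along the feeder's y, on a post at each end; about 70 mm of straight bar can be gripped. Origin: middle of the bar, 40 mm above the cover's top (35 mm clear under the bar); closed: (88, 45, 156.5) mm in the feeder frame. Frame parallel to the cover's.
- knob_grip (a point): The catch's round knob on the cover beside the handle: black, fluted, 34 to 37 mm across, unmarked, sides from 9 to 33 mm above the cover's top. The point lies on its axis, 20 mm above the cover's top; closed: (88, -70, 136.5) mm in the feeder frame. The point's frame is the cover's and does not turn with the knob. The knob turns both ways without stops or clicks (0.06 N m); it stays as left.
- strike: Hidden fixed tab, 12 x 11 x 4 mm, inside the case's front wall in front of the knob: (110, -70, 108.5) mm in the feeder frame. A straight bar under the cover turns with the knob: with an end pointing to the front within about 40 degrees it is under this tab and the cover is caught; otherwise free. So a quarter turn (90 degrees, either way) frees a caught cover, and sets a free one.
- spare_spool: A full spare spool of tinned wire, white flanges 86 mm across, 80 mm tall, standing on end to the left (+y) of the feeder, loose. Origin: centre of its underside. Not to be disturbed.
- flux_bottle: An amber flux bottle, 52 mm across, 110 mm tall, standing to the right (-y) of the feeder beyond its motor, loose. Origin: centre of its underside. Not to be disturbed.
- screwdriver: A screwdriver 180 mm long lying on the bench in front (+x) of the feeder, roughly parallel to its front, loose. Origin: under its middle. Not to be disturbed.

How it is judged:
By the outcome, as a careful person would: the job done as asked, in the order asked, and still so for the second after the job is handed in, while the arm keeps its last pose, push and grip.
It also fails if it takes over 58 s, if anything falls off the work surface, if the arm or the gripper's body presses on something with over 40 N, if the wrist force passes 120 N, or if a joint passes its speed limit or range.

## Working session

There is one attempt and no reset: what is moved stays moved. The work goes in short steps, each a Python script; the robot and the scene stay as the last script left them, time stands still between calls to the robot, and variables do not carry over. Pictures are saved under pics/ and viewed, at most 10 in all, crops included, and the job is handed in when it is done.

```bash
mkdir -p pics; ls; python3 - <<'E'
from cell import ctrl
import cv2,numpy as np
for n in("scene","top"):
    p,d=ctrl.capture(n); cv2.imwrite(f"pics/{n}0.png",p[:,:,::-1]); np.savez(f"{n}0.npz",p=p,d=d)
    c=ctrl.camera_params(n); print(n,c["fx"],c["cx"],c["cy"],np.round(c["extrinsics"],3).tolist())
print(ctrl.get_time_s(),ctrl.grip_point_offset,ctrl.get_orientation())
E
```

```text
pics
scene 443.895836018794 271.4479211496365 211.8811015300782 [[-0.881, 0.472, 0.005, 0.494], [0.339, 0.639, -0.691, -0.141], [-0.329, -0.607, -0.723, 1.509], [0.0, 0.0, 0.0, 1.0]]
top 458.9699108728609 283.6935645080298 207.70292396582437 [[0.021, -1.0, -0.011, 0.028], [-0.986, -0.019, -0.165, 0.58], [0.165, 0.015, -0.986, 1.267], [0.0, 0.0, 0.0, 1.0]]
0.1 0.0187 [ 1.53763447e-01  9.88107367e-01 -7.89720579e-04 -9.57468664e-05]
```

View pics/top0.png

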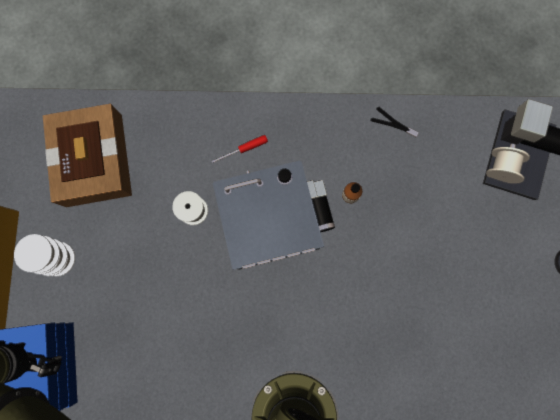

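View pics/scene0.png

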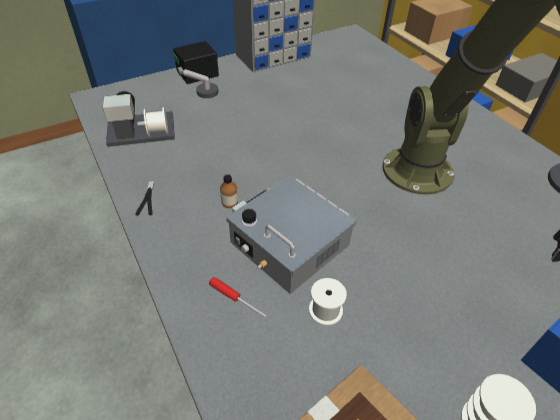

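The top view shows the feeder cover with corners near (217,181), (304,165), (321,247) and (236,269). The handle runs from (228,191) to (260,183), the knob is at (285,176), the spool at (188,207), the bottle at (352,191) and the screwdriver at (240,148). Next I'll measure the pose.

```bash
cat > h.py <<'E'
import numpy as np,cv2
from cell import ctrl
from scipy.spatial.transform import Rotation as R
def cloud(d,c):
    v,u=np.mgrid[:420,:560]; P=np.stack([(u-c["cx"])/c["fx"]*d,(v-c["cy"])/c["fy"]*d,d],-1)
    E=np.array(c["extrinsics"]); return (P-E[:3,3])@E[:3,:3]
def ray(u,v,z,c):
    E=np.array(c["extrinsics"]); o=-E[:3,:3].T@E[:3,3]
    r=E[:3,:3].T@np.array([(u-c["cx"])/c["fx"],(v-c["cy"])/c["fy"],1]); return o+r*(z-o[2])/r[2]
E
python3 - <<'E'
from h import *
f=np.load("top0.npz"); c=ctrl.camera_params("top"); W=cloud(f["d"],c); roi=np.zeros((420,560),bool); roi[150:285,205:335]=1
m=roi&(W[...,2]>.108)&(W[...,2]<.126)&(f["d"]>0)
print(m.sum(),np.median(W[m][:,2]))
m=cv2.morphologyEx(m.astype(np.uint8),cv2.MORPH_OPEN,np.ones((3,3)))>0
(cx,cy),s,a=cv2.minAreaRect((W[m][:,:2]*1000).astype(np.float32)); print("cover",cx,cy,s,a)
k=roi&(f["p"].max(2)<40); k[:,:270]=0;k[:,300:]=0;k[190:]=0
v,u=np.nonzero(k); print("knob px",u.mean(),v.mean(),len(u),ray(u.mean(),v.mean(),.1495-.005,c))
h=roi&(W[...,2]>.14); h[:,272:]=0
print("handle",h.sum()); r=cv2.minAreaRect((W[h][:,:2]*1000).astype(np.float32)); print(r,W[h].mean(0))
print(ray(228,191,.1615,c),ray(260,183,.1615,c))
E
```

```text
8126 0.11726643682936944
cover 549.61083984375 83.18932342529297 (251.3260955810547, 252.793212890625) 15.438677787780762
knob px 284.359375 175.0859375 128 [0.65169652 0.03821141 0.1445    ]
handle 178
((488.14715576171875, 109.25511932373047), (292.9941101074219, 98.00418090820312), 16.612808227539062) [0.57547989 0.12616744 0.37304523]
[0.60177042 0.18556475 0.1615    ] [0.62493815 0.10183477 0.1615    ]
```

The yaw is about 15.4° and the feeder origin about (0.550, 0.083). The knob agrees with this, but my eyeballed handle ends are a centimetre off, so the wrist camera will settle those. I'll check IK along the opening arc, then approach.

```bash
cat >> h.py <<'E'
O=np.array([.5496,.0832,0]); YAW=np.radians(15.4)
G=ctrl.grip_point_offset
def F(p): return O+R.from_euler('z',YAW).apply(np.array(p)/1000)
def ori(th=0,spin=0,s=1):
    # tool z=-n of cover at angle th; tool y along cover x (s=+-1), spun about the cover normal
    n=np.array([-np.sin(th),0,np.cos(th)]); x=np.array([np.cos(th),0,np.sin(th)])*s
    x=R.from_rotvec(n*spin).apply(x); M=np.stack([np.cross(x,-n),x,-n],1)
    return (R.from_euler('z',YAW)*R.from_matrix(M)).as_quat()
HB=np.array([88,45,156.5])
def pull_pose(th,dth=0,s=1):
    h=np.array([-122.5,HB[1],114.5]); r=HB-h
    p=h+R.from_rotvec([0,-th,0]).apply(r)
    q=ori(th-dth,0,s); return F(p)+R.from_quat(q).apply([0,0,G]),q
E
python3 - <<'E'
from h import *
print(ctrl.get_joints())
for s in(1,-1):
    for a in(0,20,40,50,60):
        j=ctrl.ik(*pull_pose(np.radians(a),0,s)); print("pull",s,a,None if j is None else np.round(j,2))
    for sp in(-90,-45,0,45,90):
        j=ctrl.ik(F([88,-70,116.5+2]),ori(0,np.radians(sp),s)); print("knob",s,sp,None if j is None else np.round(j,2))
E
```

```text
[-1.15650984  0.50825208 -0.23752536  1.50103738  0.12572583  1.14888498
 -0.15478287]
pull 1 0 [-0.36  0.59  0.14  1.56 -0.09  1.    0.08]
pull 1 20 [-0.44  0.33  0.23  1.89 -0.15  0.59  0.14]
pull 1 40 [-1.12  0.15  0.97  2.24 -0.97  0.2   0.97]
pull 1 50 None
pull 1 60 None
knob 1 -90 [-0.42  0.69  0.57  1.55 -0.42  1.03 -1.03]
knob 1 -45 [-0.34  0.66  0.42  1.55 -0.3   1.   -0.35]
knob 1 0 [-0.24  0.64  0.25  1.55 -0.18  0.98  0.33]
knob 1 45 [-0.11  0.62  0.02  1.54 -0.01  0.97  0.97]
knob 1 90 [ 0.02  0.63 -0.2   1.54  0.14  0.99  1.62]
pull -1 0 [ 0.11  0.66 -0.67  1.56  0.44  1.09  2.74]
pull -1 20 [ 0.12  0.35 -0.54  1.88  0.36  0.63  2.79]
pull -1 40 [-1.26  0.2   1.17  2.24 -1.15  0.27 -1.99]
pull -1 50 None
pull -1 60 None
knob -1 -90 [ 0.02  0.63 -0.2   1.54  0.14  0.99  1.62]
knob -1 -45 [ 0.14  0.65 -0.41  1.54  0.28  1.01  2.28]
knob -1 0 [-0.65  0.9   1.15  1.55 -0.85  1.26 -2.23]
knob -1 45 [-0.65  0.9   1.15  1.55 -0.85  1.26 -1.45]
knob -1 90 [-0.42  0.69  0.57  1.55 -0.42  1.03 -1.03]
```

```bash
python3 - <<'E'
from h import *
p,q=pull_pose(0); p[2]=.30
ctrl.reach(p,q); ctrl.wait(.2)
c=ctrl.camera_params("wrist"); im,d=ctrl.capture("wrist"); cv2.imwrite("pics/w1.png",im[:,:,::-1]); 
np.savez("w1.npz",p=im,d=d,c=np.array([c],dtype=object))
print(ctrl.get_time_s(),ctrl.get_tool_pos(),p,ctrl.get_gripper_width(),ctrl.get_contact_force())
E_=np.array(c["extrinsics"])
for n,f in(("bar+45",[88,80,156.5]),("bar-45",[88,10,156.5]),("knob",[88,-70,149.5])):
    v=E_[:3,:3]@F(f)+E_[:3,3]; print(n,v[0]/v[2]*c["fx"]+c["cx"],v[1]/v[2]*c["fy"]+c["cy"])
for a in(0,5,15,30,40,50,58):
    j=ctrl.ik(*pull_pose(np.radians(a),np.radians(.65*a))); print(a,None if j is None else np.round(j,2))
E
```

```text
2.5917 [0.62232779 0.15055848 0.29994007] [0.62249037 0.14995323 0.3       ] 0.9993428984756102 [-0.32559991 -0.22818693  0.228157  ]
bar+45 283.7487850392781 161.1605284619299
bar-45 283.6502829812063 225.43063149144055
knob 283.5780065349226 287.2371838141456
0 [-0.33  0.59  0.1   1.56 -0.06  0.99  0.05]
5 [-0.33  0.55  0.1   1.58 -0.06  0.98  0.05]
15 [-0.34  0.47  0.1   1.63 -0.06  0.95  0.05]
30 [-0.35  0.33  0.11  1.73 -0.05  0.9   0.04]
40 [-0.36  0.24  0.11  1.81 -0.04  0.85  0.03]
50 [-0.38  0.14  0.11  1.89 -0.02  0.81  0.02]
58 [-0.38  0.06  0.11  1.96 -0.01  0.76  0.  ]
```

View pics/w1.png

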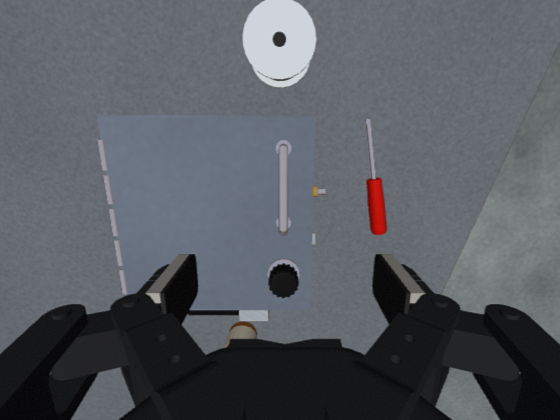

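The wrist view shows the bar vertical at column 283, rows 147–232, and the knob top near (284,280). The predicted positions were rows 152–235 and 287, so I'll correct y by a few mm from the knob and bar masks.

```bash
python3 - <<'E'
from h import *
f=np.load("w1.npz",allow_pickle=True); c=f["c"][0]; im=f["p"]; W=cloud(f["d"],c)
def inf(w): return R.from_euler('z',-YAW).apply(w-O)*1000
k=np.zeros((420,560),np.uint8); k[255:305,260:308]=(im[255:305,260:308].max(2)<45)
n,l,s,cc=cv2.connectedComponentsWithStats(k); i=1+s[1:,4].argmax(); print(s[i])
x,y,w,h=s[i,:4]; m=l==i
T=W[m]; T=T[T[:,2]>.143]; print("knob top depth", inf(T).mean(0), "ray",inf(ray(cc[i][0],cc[i][1],.1495,c)))
b=np.zeros((420,560),bool); b[130:245,265:300]=1; b&=(W[...,2]>.148)&(f["d"]>0)
P=inf(W[b]); print("bar",P.min(0),P.max(0),np.median(P,0),b.sum())
v,u=np.nonzero(b); print(u.min(),u.max(),v.min(),v.max(),inf(ray(u.mean(),(v.min()+v.max())/2,.1605,c)))
E
```

```text
[269 264  29  34 754]
knob top depth [ 87.23112847 -65.62075338 148.2857906 ] ray [ 87.44622785 -61.11999317 149.5       ]
bar [ 81.87078054  -3.32324947 148.55646213] [ 91.74972311  96.08521067 162.39047021] [ 87.24997034  51.56644562 159.29765844] 850
278 287 145 235 [ 86.91781674  50.44412539 160.5       ]
```

```bash
cat >> h.py <<'E'
O=O+R.from_euler('z',YAW).apply([-.0008,.004,0])
def tug():
    p,q=pull_pose(0); p0=np.array(ctrl.get_tool_pos())
    r=ctrl.move_linear(p0+[0,0,.010],q,max_speed=.02,force_limit=12)
    print("tug stopped",r,"rise",ctrl.get_tool_pos()[2]-p0[2],"f",ctrl.get_contact_force(),"t",ctrl.get_time_s())
    return r,p0
def grab():
    p,q=pull_pose(0)
    print("hit",ctrl.move_linear(p,q,max_speed=.12,force_limit=15))
    ctrl.set_gripper(0,50); print("w",ctrl.get_gripper_width(),"gf",ctrl.get_grip_force(),ctrl.get_tool_pos(),p,ctrl.get_contact_force())
E
python3 - <<'E'
from h import *
grab()
r,p0=tug()
if r:
    ctrl.move_linear(p0,max_speed=.02); print("back",ctrl.get_contact_force())
E
```

```text
hit False
w 0.054223214783955746 gf 45.136778354644775 [0.61963797 0.15334275 0.13795488] [0.62065687 0.15359717 0.1378    ] [-6.27209712 -1.20848785  5.43861689]
tug stopped False rise 0.010095675644343827 f [ 0.99290862 -0.07643028  1.03502039] t 5.4917
```

The tug rose 10 mm without stopping, but the measured width looks small for a 10 mm bar. I'll check in the picture that the cover really lifted.

```bash
python3 - <<'E'
from h import *
a,_=ctrl.capture("scene"); b,_=ctrl.capture("wrist")
a=cv2.resize(a[150:310,200:380],None,fx=2.6,fy=2.6,interpolation=cv2.INTER_CUBIC); b=cv2.resize(b,None,fx=.69,fy=1)[:416]
print(ctrl.get_gripper_width(),ctrl.get_grip_force(),ctrl.get_contact_force(),ctrl.get_torque())
cv2.imwrite("pics/t1.png",np.hstack([a[:416],b[:, :330]])[:,:,::-1])
E
```

```text
0.002798271184841035 0.0 [0.02210677 0.22765307 0.67610168] [-0.03514226  0.01171109  0.04781253]
```

View pics/t1.png

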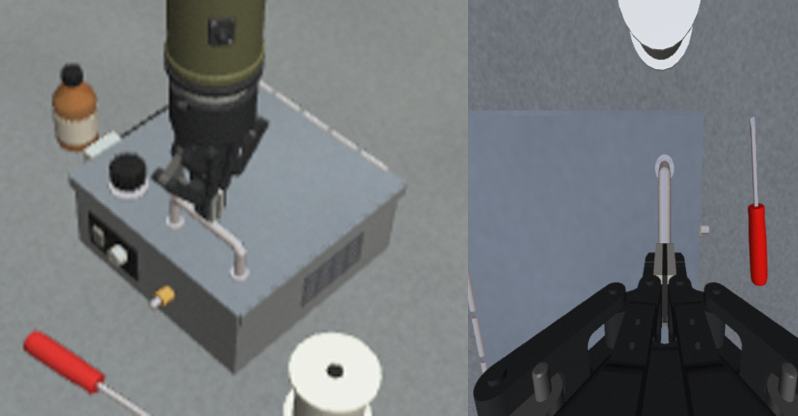

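The cover did not lift. The fingers are fully shut (width 0.003, no grip force) and the bar is still down, so the grip slipped off. I'll use depth to see where the fingertips are relative to the bar.

```bash
python3 - <<'E'
from h import *
def inf(w): return R.from_euler('z',-YAW).apply(w-O)*1000
print("tcp",inf(np.array(ctrl.get_tool_pos())),R.from_quat(ctrl.get_orientation()).as_matrix()[:,2])
out=[]
for n in("scene","wrist"):
    c=ctrl.camera_params(n); a,d=ctrl.capture(n); W=inf(cloud(d,c).reshape(-1,3)).reshape(420,560,3)
    near=(abs(W[...,0]-88)<30)&(W[...,1]>-20)&(W[...,1]<110)&(W[...,2]>135)&(W[...,2]<230)&(d>0)
    dark=near&(a.max(2)<70); bar=near&(a.min(2)>95)
    for k,m in(("dark",dark),("bright",bar)):
        P=W[m]; print(n,k,len(P), np.percentile(P,[1,50,99],axis=0).round(1).tolist() if len(P) else "")
    box=(190,260,255,325) if n=="scene" else (240,420,180,380)
    if n=="scene": x=cv2.resize(a[190:265,240:340],(400,300),interpolation=cv2.INTER_CUBIC)
    else: x=cv2.resize(a[130:355,130:430],(400,300),interpolation=cv2.INTER_CUBIC)
    out.append(x)
cv2.imwrite("pics/t2.png",np.hstack(out)[:,:,::-1])
E
```

```text
tcp [ 86.93442257  45.06060884 147.84873812] [-7.72494599e-05  4.39070834e-06 -9.99999997e-01]
scene dark 137 [[61.0, 34.5, 180.5], [98.0, 52.9, 220.6], [116.1, 59.1, 229.7]]
scene bright 176 [[80.7, -5.6, 136.0], [89.2, 55.9, 160.2], [92.6, 92.1, 205.0]]
wrist dark 7385 [[58.4, 37.1, 177.7], [87.9, 55.1, 220.0], [117.6, 59.1, 229.4]]
wrist bright 2093 [[82.2, 51.7, 145.4], [87.7, 62.7, 160.1], [94.3, 91.9, 205.5]]
```

View pics/t2.png

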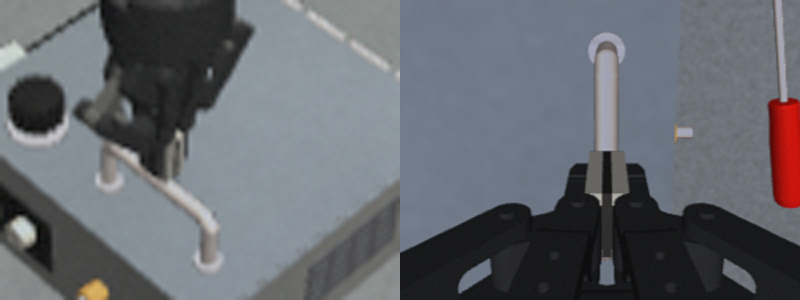

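```bash
python3 - <<'E'
from h import *
def inf(w): return R.from_euler('z',-YAW).apply(w-O)*1000
c=ctrl.camera_params("wrist"); a,d=ctrl.capture("wrist"); W=inf(cloud(d,c).reshape(-1,3)).reshape(420,560,3)
for v in range(225,280,4): print(v,[W[v,u].round(0).tolist() for u in(277,284,291)],a[v,277],a[v,284])
c=ctrl.camera_params("scene"); a,d=ctrl.capture("scene"); W=inf(cloud(d,c).reshape(-1,3)).reshape(420,560,3)
for v in range(222,244,2): print(v,[(u,W[v,u].round(0).tolist()) for u in(280,283,286)])
print(ctrl.get_joints())
E
```

```text
225 [[84.0, 61.0, 158.0], [88.0, 62.0, 160.0], [92.0, 61.0, 158.0]] [131 122 122] [162 164 181]
229 [[84.0, 59.0, 159.0], [88.0, 60.0, 161.0], [92.0, 59.0, 158.0]] [131 123 122] [162 163 180]
233 [[84.0, 57.0, 159.0], [88.0, 58.0, 161.0], [92.0, 57.0, 159.0]] [132 123 122] [162 163 181]
237 [[84.0, 54.0, 158.0], [88.0, 55.0, 160.0], [92.0, 55.0, 159.0]] [131 122 122] [162 163 180]
241 [[84.0, 52.0, 157.0], [88.0, 53.0, 160.0], [92.0, 52.0, 159.0]] [131 122 121] [164 165 183]
245 [[84.0, 56.0, 174.0], [88.0, 56.0, 174.0], [91.0, 56.0, 174.0]] [102 100  98] [19 17 17]
249 [[84.0, 57.0, 180.0], [88.0, 56.0, 179.0], [91.0, 57.0, 180.0]] [102 101  98] [21 20 20]
253 [[85.0, 56.0, 183.0], [88.0, 56.0, 184.0], [91.0, 57.0, 185.0]] [102 101  98] [19 19 18]
257 [[85.0, 56.0, 188.0], [88.0, 57.0, 189.0], [91.0, 56.0, 189.0]] [102  99  97] [19 18 19]
261 [[85.0, 57.0, 194.0], [88.0, 56.0, 193.0], [91.0, 56.0, 192.0]] [102 101  98] [18 18 19]
265 [[85.0, 56.0, 196.0], [88.0, 56.0, 196.0], [91.0, 56.0, 196.0]] [102 101  97] [22 20 23]
269 [[85.0, 57.0, 200.0], [88.0, 56.0, 200.0], [91.0, 56.0, 20
[... 582 characters left out ...]
80, [93.0, 51.0, 187.0]), (283, [90.0, 57.0, 190.0]), (286, [40.0, 20.0, 120.0])]
232 [(280, [95.0, 53.0, 183.0]), (283, [89.0, 57.0, 182.0]), (286, [44.0, 24.0, 119.0])]
234 [(280, [92.0, 50.0, 170.0]), (283, [54.0, 24.0, 119.0]), (286, [49.0, 29.0, 119.0])]
236 [(280, [92.0, 50.0, 163.0]), (283, [89.0, 57.0, 166.0]), (286, [51.0, 31.0, 114.0])]
238 [(280, [70.0, 28.0, 119.0]), (283, [88.0, 57.0, 158.0]), (286, [85.0, 63.0, 161.0])]
240 [(280, [74.0, 33.0, 118.0]), (283, [68.0, 38.0, 119.0]), (286, [89.0, 68.0, 162.0])]
242 [(280, [78.0, 37.0, 118.0]), (283, [73.0, 43.0, 119.0]), (286, [89.0, 68.0, 153.0])]
[-0.33880813  0.57599714  0.09691909  1.55454431 -0.06205562  1.014193
  0.04414118]
```

The shut fingertips are really at z ≈ 0.170 while the reported TCP is 0.148. The fingers sit about 21 mm further back than the tool frame says, so only the tips pinched the top of the bar. I'll put that offset in the helper and grasp again.

```bash
sed -i 's/^G=.*/G=ctrl.grip_point_offset+.021  # fingertips seen 21 mm behind the reported TCP/' h.py
python3 - <<'E'
from h import *
p,q=pull_pose(0)
t=np.array(ctrl.get_tool_pos()); ctrl.move_linear(t+[0,0,.05],max_speed=.15); ctrl.set_gripper(1.0)
ctrl.wait(.1); grab()
w=ctrl.get_gripper_width()
r=None
if w>.08:
    r,p0=tug(); print("w",ctrl.get_gripper_width(),ctrl.get_grip_force())
    if r: ctrl.move_linear(p0,max_speed=.02); print("back",ctrl.get_contact_force())
print(ctrl.get_time_s())
E
```

```text
hit False
w 0.09614387745681392 gf 48.860578536987305 [0.61948814 0.15330819 0.11694301] [0.62065687 0.15359717 0.1168    ] [-5.39511046 -1.25079485  5.62857629]
tug stopped True rise 0.0016035051315485965 f [ 3.8262627   0.57842838 -3.51296101] t 8.9917
w 0.09928635278139461 50.37611782550812
back [-2.45177798 -0.48399317  1.947745  ]
9.2583
```

The tug stopped at 1.6 mm, but that includes preload relief from the grasp, so it doesn't settle the question. I'll do one clearer light tug.

```bash
python3 - <<'E'
from h import *
p0=np.array(ctrl.get_tool_pos())
for k in range(1,11):
    r=ctrl.move_linear(p0+[0,0,.001*k],max_speed=.02,force_limit=15)
    f=np.array(ctrl.get_contact_force()); print(k,r,round((ctrl.get_tool_pos()[2]-p0[2])*1000,2),f.round(1),round(ctrl.get_gripper_width(),3))
    if r or f[2]<-15: break
c=ctrl.camera_params("top"); print(ctrl.get_time_s())
E
```

```text
1 False 0.51 [ 0.3  0.  -3.3] 0.093
2 False 1.68 [ 0.4  0.2 -4.9] 0.098
3 False 2.17 [  1.2   0.7 -12.1] 0.093
4 False 2.6 [  3.2   0.6 -21. ] 0.095
10.2583
```

The result is clear: about 5 N carries the cover's weight, then the force climbs hard to 21 N at 2.6 mm. The cover is caught, so I'll lower it, release, and turn the knob a quarter turn using joint 7 alone.

```bash
python3 - <<'E'
from h import *
p,q=pull_pose(0); t=np.array(ctrl.get_tool_pos())
ctrl.move_linear([t[0],t[1],.1170],max_speed=.03); ctrl.set_gripper(1.0)
ctrl.move_linear([t[0],t[1],.19],max_speed=.15)
k=F([88,-70,140.5]); k[2]-=G; qk=ori(0,-np.pi/4)
a=k.copy(); a[2]=.19
ctrl.reach(a,qk)
print("hit",ctrl.move_linear(k,qk,max_speed=.08,force_limit=12),ctrl.get_tool_pos(),k,ctrl.get_contact_force())
ctrl.set_gripper(0,35); print("w",ctrl.get_gripper_width()*85,ctrl.get_grip_force(),ctrl.get_contact_force(),ctrl.get_time_s())
im,d=ctrl.capture("wrist"); s,_=ctrl.capture("scene")
x=cv2.resize(s[160:280,200:360],(400,300),interpolation=cv2.INTER_CUBIC)
cv2.imwrite("pics/k1.png",np.hstack([cv2.resize(im,(400,300)),x])[:,:,::-1])
E
```

```text
hit False [0.65160685 0.04268919 0.10141432] [0.65119582 0.0427262  0.1008    ] [-0.16268986 -0.44856014 -0.33572889]
w 32.633910966538544 35.716856718063354 [ 3.54576846 -1.75261219  2.45054384] 14.2333
```

View pics/k1.png

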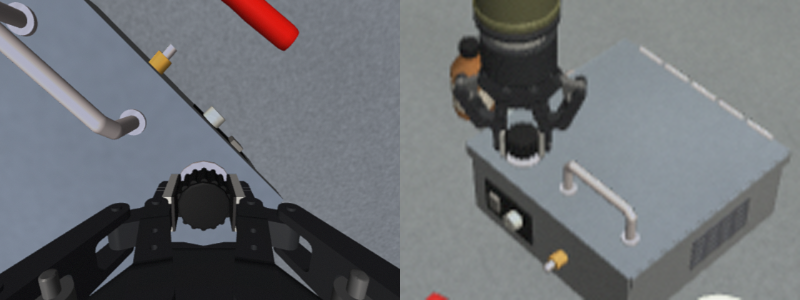

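The wrist view shows the knob centred between the pads, around (205,205) in the left half. I'll turn it a quarter turn, go back to the handle and tug again.

```bash
python3 - <<'E'
from h import *
j=np.array(ctrl.get_joints()); print(j[6])
for s in(1,2,3):
    jj=j.copy(); jj[6]+=s*np.pi/6; ctrl.move_joints(jj)
    print(np.array(ctrl.get_contact_force()).round(1),np.array(ctrl.get_torque()).round(2),round(ctrl.get_gripper_width(),3))
print(ctrl.get_joints()[6])
ctrl.set_gripper(1.0)
t=np.array(ctrl.get_tool_pos()); ctrl.move_linear([t[0],t[1],.19],max_speed=.15)
p,q=pull_pose(0); a=p.copy(); a[2]=.19
ctrl.reach(a,q); grab()
p0=np.array(ctrl.get_tool_pos())
for k in range(1,11):
    r=ctrl.move_linear(p0+[0,0,.001*k],max_speed=.02,force_limit=15)
    f=np.array(ctrl.get_contact_force()); print(k,r,round((ctrl.get_tool_pos()[2]-p0[2])*1000,2),f.round(1),round(ctrl.get_gripper_width(),3))
    if r or f[2]<-15: break
print(ctrl.get_time_s())
E
```

```text
-0.4265889554729987
[-2.3 -0.3  4.8] [-0.11  0.51  0.11] 0.387
[-6.2 -1.   9. ] [-0.32  1.47  0.05] 0.389
[-9.9 -3.4 10.8] [-0.72  2.1   0.01] 0.381
1.1447304551017314
hit False
w 0.09773536148417061 gf 48.85180413722992 [0.61953025 0.15333388 0.11696646] [0.62065687 0.15359717 0.1168    ] [-4.64390296 -0.80920796  4.98983761]
1 False 0.54 [-0.3 -0.4 -3.9] 0.092
2 False 1.61 [-1.1 -0.8 -4.1] 0.097
3 False 2.78 [-2.5 -0.5 -5.4] 0.098
4 False 3.75 [-3.7 -1.2 -4.6] 0.096
5 False 4.71 [-5.7 -1.1 -5.3] 0.098
6 False 5.6 [-6.  -0.8 -6. ] 0.094
7 False 6.52 [-5.8 -0.7 -5.3] 0.097
8 False 7.42 [-6.7 -2.9 -6.1] 0.097
9 False 8.3 [-7.3 -3.  -5.9] 0.096
10 False 9.18 [-8.1 -2.  -6.7] 0.098
22.1167
```

The cover is free: a steady 5 N or so through 9 mm. Now I'll lift it along the hinge arc.

```bash
python3 - <<'E'
from h import *
ctrl.set_gripper(0,80)
for a in range(4,57,4):
    th=np.radians(a); p,q=pull_pose(th,.65*th)
    r=ctrl.move_linear(p,q,max_speed=.05)
    f=np.array(ctrl.get_contact_force()); print(a,f.round(1),np.array(ctrl.get_torque()).round(1),round(ctrl.get_gripper_width(),3),(np.array(ctrl.get_tool_pos())-p).round(4))
    if np.linalg.norm(f)>35 or ctrl.get_gripper_width()<.06: print("STOP");break
print(ctrl.get_time_s())
im,d=ctrl.capture("scene"); t,_=ctrl.capture("top")
cv2.imwrite("pics/o1.png",np.hstack([cv2.resize(im[60:340,130:450],(400,350)),cv2.resize(t[110:320,170:410],(400,350))])[:,:,::-1])
E
```

```text
4 [-5.  -1.2 -6.1] [-0.4  1.   0. ] 0.086 [-0.001  -0.0002  0.    ]
8 [-5.6 -2.2 -7.1] [-0.3  1.1 -0. ] 0.084 [-0.0011 -0.0002  0.0006]
12 [-6.6 -1.4 -9.7] [-0.3  1.1 -0. ] 0.082 [-0.0012 -0.0003  0.0009]
16 [-6.1 -1.5 -7.9] [-0.4  1.5  0. ] 0.087 [-0.0013 -0.0002  0.0014]
20 [-5.  -1.5 -9.1] [-0.4  1.4  0. ] 0.085 [-0.0012 -0.0003  0.0013]
24 [ -5.3  -0.8 -10.7] [-0.3  1.3  0. ] 0.087 [-0.0011 -0.0002  0.0013]
28 [ -5.4  -1.  -10.7] [-0.3  1.  -0. ] 0.084 [-0.0011 -0.0002  0.0012]
32 [-4.6 -1.2 -8.9] [-0.3  1.5  0. ] 0.086 [-0.0009 -0.0001  0.0013]
36 [-2.4 -0.2 -8.4] [-0.2  1.1  0. ] 0.084 [-0.0002 -0.      0.0007]
40 [-1.1  0.7 -8.5] [-0.   0.7  0.1] 0.081 [0.0001 0.0001 0.0006]
44 [-0.9  2.2 -3.2] [0.1 0.6 0.2] 0.086 [0.0003 0.0001 0.001 ]
48 [3.2 2.5 0.1] [ 0.4 -0.3  0.2] 0.085 [0.0005 0.0001 0.001 ]
52 [3.9 3.3 1.8] [ 0.6 -0.9  0.1] 0.079 [0.0011 0.0003 0.0009]
56 [3.7 3.2 2.4] [ 0.7 -1.   0.2] 0.087 [0.0014 0.0003 0.001 ]
28.3
```

View pics/o1.png

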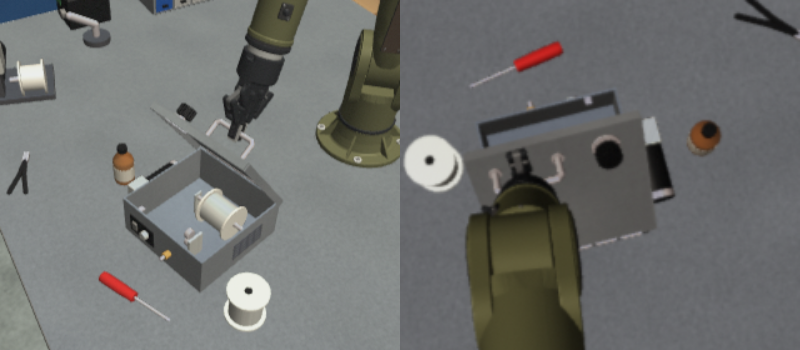

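The cover stands up at about 56° with the handle still gripped (width 0.087). The spool, bottle and screwdriver are where they were. I'll confirm it holds steady and hand the job in.

```bash
python3 - <<'E'
from h import *
ctrl.wait(.7); f=np.array(ctrl.get_contact_force()); w=ctrl.get_gripper_width(); print(f,w,ctrl.get_grip_force(),np.abs(ctrl.get_joint_velocities()).max(),ctrl.get_time_s())
if w>.06: print(ctrl.finish_job())
E
```

```text
[4.3487305  3.9891815  3.06866164] 0.08354955759128098 78.51616144180298 0.002068237110603191 29.1
the job is handed in; nothing more can be done
None
```

The cover was caught, so I freed the catch with a quarter turn of the knob, opened the cover to about 56° and handed in at 29 s, still holding it by the handle; the first grip slipped off the bar and I redid it, and the spool, bottle and screwdriver look unmoved.

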